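One stroke of the hand-cranked tag press

ROBOT

A 6-joint arm with a two-finger parallel gripper is mounted at the origin on the work surface. World frame = base frame: x ahead of the robot, y to its left, z up, the work surface at z = 0. Lengths are in m, angles in rad, forces in N, time in s.
With the tool pointing down it reaches from about 0.4 to 0.825 m from the base axis. Payload 7 kg.
Tool frame: the origin (TCP) lies midway between the tips of the shut fingers; the grasp point (between the pads) lies 19 mm behind it; z points along the fingers, x is the direction in which the jaws open and shut, and the axes are right-handed (so a half turn about z gives the same grasp; the last joint's range is limited). The gripper opens to 85 mm and grips with 20 to 120 N. Pads are 22 mm wide; open, the fingers measure 114 mm over their backs; the gripper's body (76 mm by 85 mm) begins 54 mm behind the grasp point. The pads swing forward as they close: fully open they stand 13 mm farther back than shut.
Start: joints at [1.547, 0.359, 0.012, 0, -1.224, -0.288], TCP at [0.207, 0.642, 0.231] pointing down, gripper open.
Joint ranges: [-3.07, 3.07], [-1.43, 2.12], [-1.02, 1.25], [-3.03, 1.67], [-3.05, -0], [-3.03, 3.03]. Speed limits (rad/s): [2.39, 2.39, 3.01, 3.14, 3.14, 3.14].

INTERFACE

Orientations are given as a unit quaternion [w, x, y, z].
In Python, from station import bot gives the robot as it stands.
- The arm moves only by the tool drive_tool, never from a script. Its argument "increments" is a list of rows, each a list of 4 numbers: the shift along the tool's x, y, z in cm, then the turn about the tool's z in degrees. In form: [[x, y, z, roll], ...]. A call has 1 to 20 rows; each row is the pose to reach, as a shift and turn from the pose commanded when the call began, along the tool's axes at that moment; what a row does not reach only later rows make up. A row lasts 1/12 s, in which the tool goes at most 41.7 mm and 7.16 degrees, less where a joint would pass 70% of its speed; a pose out of reach is approached as far as the arm can. A call with a gripper value outside its range is refused whole. "fingers" is the opening, from 0 (shut) to 1 (fully open), set as the call begins (left out, the last holds). The fingers move at their own pace and stop on an object; the grip force is fixed at half the most. Time passes only in rows, so rows that repeat a pose let the fingers close. It gives the time, the measured TCP pose, the force and the opening at its end, in the units of the state.
- bot.sense(): the state, without advancing time (a new reading comes with each control period).
- bot.capture(name): name is "scene" or "top" or "wrist"; returns (picture, depth): 400x640x3 uint8, red, green, blue; 400x640 float32, m along the optical axis (not along the pixel's ray), 0 where there is no reading.
- bot.get_calibration(name): a dict with "mtx" (3x3 intrinsics, pixels), "T" (4x4, takes a point from camera to world coordinates). Camera axes: x right, y up, looking along -z (the intrinsics and any distortion apply to the point x, -y, -z); pixel columns grow to the right and rows downward; lengths in m; the calibration is good to about 2 mm. A picture is of the moment at which its call begins: read the wrist's pose just before it. get_calibration takes no time and is no camera call; for the wrist camera it gives the pose at the moment of the call.
- bot.close_job(): hands the job in, once; it reports no verdict.
Trained networks look in the newest picture that a camera, given by its name, has taken for a name from the list of things; names that differ only in an ending like _2 or _b are one class to them, and where a whole thing is asked for, a point or a joint stands for the part that bears it (a point fixed in the world has none). Each returns a list of dicts, best first, with "p" (0 to 1); they miss things now and then, are a little off and sometimes report something else, mostly with a low value. They report only what shows in the picture. A call takes as long as a camera call.
- bot.search_frame(camera, name): "extent" ([left, top, right, bottom] in pixels, round what is visible of it).
- bot.pinpoint(camera, name): "at" ([row, column] in pixels: a listed point, or the origin of a listed thing).
The state is a dict: "time": time; "q": joint angles; "qvel": joint speeds; "tau": joint torques, N m; "tcp_pos": TCP position; "eef_rot": TCP orientation; "ft_force": force on the tool from outside, world axes, zero at the start; "ft_torque": the same for the moment, N m; "gripper_width": finger opening in m.
Only numpy, scipy, OpenCV 4.12 (cv2) and the standard library are available. Lean on these libraries where they do the work, as an engineer would, in place of code of your own. Each camera call takes 0.05 s, during which the arm holds its last target. There are 200 camera calls.

TASK

The aluminium tag is already in the marking press. Flip the flywheel's lock paddle outward, away from the wheel, so that its toe is clear; turn the flywheel steadily by its crank handle clockwise (as the operator facing it sees it) through exactly one full revolution, back to where it started, so that the ram makes one single stroke; then flip the paddle back fully home so that its toe locks the wheel between the two lugs again, and let go. Leave the other things on the desk where they are.

Things in the scene. Friction and masses are not known exactly. Their poses are not given: they have to be found in the camera images.
- press: The fixed marking press: white drive console with a sloping front panel on a grey base plate 270 x 460 mm; grey C-frame with the ram and the tag at its right (-y) end. Origin on the desk, straight under the panel's centre. x points away from the operator, y to the operator's left, z up.
- panel (a point): Centre of the panel's surface, 110 mm above the desk. The panel slopes up away from the operator at 35 deg to the horizontal: in the press's axes its outward normal is (-sin 35, 0, cos 35) and its up-slope direction (cos 35, 0, sin 35). Below, 'above' a part of the panel or wheel means along that normal. The flat wheel lies parallel to the panel.
- lamp_bar (a point): Centre of a fixed black lamp bar (35 x 150 x 20 mm, long along y), 305 mm above the desk and 58 mm behind the press's origin, so over the top of the wheel: a vertical gripper would strike it, one held square to the panel (tilted 35 deg) with its long side along the press's y clears it.
- wheel_center (a point): Fixed point on the wheel's axis, 28 mm above the panel. Steel wheel 148 mm in diameter, 16 mm thick, its underside 12 mm above the panel. On its rim are two steel lugs (each 12 x 18 mm, 18 mm high) with a gap of 24 mm between them, at the operator's left when the wheel is home.
- crank_grip (a point): Middle of the crank handle, a black sleeve 21 mm in diameter and 48 mm long, parallel to the wheel's axis and 55 mm from it; it spins freely on its pin, so a gripper can carry it round without turning. The point is 26 mm above the sleeve's lower end, on its axis; below that end is a boss 24 mm wide. Home: at the bottom of the wheel, towards the operator.
- flywheel (a joint): Turn of the flywheel (rad): about 0 at the start, growing clockwise as the operator sees it; one full revolution is 6.283. From the bottom the handle goes to the operator's left (+y of the press), the top, the right and back to the bottom. It stays where it is left; turning takes 2 to 3 N at the handle. Locked, it has about 0.07 rad of play each way.
- lock_hinge (a point): Fixed point at the middle of the lock paddle's hinge, 150 mm to the left (+y) of the wheel's axis, 22 mm above the panel. The hinge axis runs up-slope.
- paddle_face (a point): Middle of the wide part of the steel lock paddle, a plate 6 mm thick and 34 mm wide (along the slope) that reaches 55 mm from the hinge; locked, it leans 0.45 rad from the panel's normal towards the wheel. This point is 37 mm from the hinge.
- toe_end (a point): End of the lock's flat toe (12 mm wide, 8 mm thick), 70 mm from the hinge at a fixed angle to the paddle. Locked, the toe lies parallel to the panel, pointing at the wheel's axis, between the two lugs; it rises as the paddle is flipped outward.
- lock (a joint): Angle of the lock paddle (rad): 0 locked, growing as the paddle is flipped outward (away from the wheel, +y), stop at 1.15. The toe is clear of the lugs above about 0.3. It stays where it is left; it takes 2 to 3 N at the paddle. If the wheel is not back in place the toe rests on a lug and the joint stays near 0.2.
- blanks: Bystander, leave alone: stack of spare tag blanks 60 x 28 x 24 mm; origin under its centre.
- mug: Bystander, leave alone: white mug 92 mm high; origin under its centre.
- tape: Bystander, leave alone: roll of clear tape 72 mm across, lying flat; origin under its centre.
- stapler: Bystander, leave alone: black stapler 130 mm long, 52 mm high; origin under its centre.
- caliper: Bystander, leave alone: sliding caliper 200 mm long, lying flat; origin under its centre.
- pen_cup: Bystander, leave alone: blue pen cup 70 x 70 x 100 mm with pens; origin under its centre.
- mouse: Bystander, leave alone: black computer mouse; origin under its centre.

How it is judged:
By the outcome, as a careful person would: the job done as asked, in the order asked, and still so for the second after the job is handed in, with the robot touching nothing.
It also fails if it takes over 70 s, if anything falls off the work surface, if the arm or the gripper's body presses on something with over 40 N, if the wrist force passes 120 N, or if a joint passes its speed limit or range.

## Working session

There is one attempt and no reset: what is moved stays moved. The work goes in short steps, Python scripts to look and compute and a tool call to move; the robot and the scene stay as the last step left them, time stands still between calls to the robot, and variables do not carry over. Pictures are saved under pics/ and viewed, about 8 in all and at most 12, crops included, and the job is handed in when it is done.

Besides the shell and the picture viewer there is one more tool, called as name([rows], argument=value, ...), one row to a line, values as JSON. drive_tool: Moves the arm, as the interface text tells. Its arguments: {"type":"object","properties":{"increments":{"type":"array","items":{"type":"array","items":{"type":"number"}}},"fingers":{"type":"number"}},"required":["increments"]}

```bash
mkdir -p pics; ls
cat > h.py <<'E'
import numpy as np, cv2
from station import bot
from scipy.spatial.transform import Rotation as R
def shot(cam,name=None):
    im,d=bot.capture(cam)
    if name: cv2.imwrite(f'pics/{name}.png',im[:,:,::-1])
    return im,d
def ray(cam,r,c):
    k=bot.get_calibration(cam);m=np.array(k['mtx']);T=np.array(k['T'])
    v=np.array([(c-m[0,2])/m[0,0],-(r-m[1,2])/m[1,1],-1.])
    return T[:3,3],T[:3,:3]@v
def pt(cam,r,c,d):
    o,v=ray(cam,r,c); r,c=int(round(r)),int(round(c))
    w=d[max(0,r-1):r+2,max(0,c-1):c+2];w=w[w>0]
    return o+v*np.median(w) if w.size else None
def proj(cam,P):
    k=bot.get_calibration(cam);m=np.array(k['mtx']);T=np.array(k['T'])
    p=(np.atleast_2d(P)-T[:3,3])@T[:3,:3]
    return np.c_[m[0,2]-m[0,0]*p[:,0]/p[:,2],m[1,2]+m[1,1]*p[:,1]/p[:,2]]
def tool():
    s=bot.sense();q=np.array(s['eef_rot']);return np.array(s['tcp_pos']),R.from_quat(q[[1,2,3,0]]).as_matrix()
E
python3 - <<'E'
from h import *
np.set_printoptions(precision=4,suppress=True)
s=bot.sense();print(s['time'],s['tcp_pos'],s['eef_rot'],s['ft_force'])
for cam in['scene','top']:
    im,d=shot(cam,cam+'1')
    k=bot.get_calibration(cam);print(cam,k)
    for n in['press','panel','lamp_bar','wheel_center','crank_grip','lock_hinge','paddle_face','toe_end']:
        l=bot.pinpoint(cam,n)
        for e in l[:2]: print(n,round(e['p'],2),np.round(e['at'],1),pt(cam,*e['at'],d))
E
```

```text
pics
0.0 [0.2069 0.642  0.2304] [-0.0006 -0.5887  0.8084 -0.0005] [-0.7483  0.0554 -0.3683]
scene {'mtx': array([[398.9621,   0.    , 323.5917],
       [  0.    , 398.9621, 191.0434],
       [  0.    ,   0.    ,   1.    ]]), 'T': array([[ 0.9832, -0.1506,  0.1031,  0.6458],
       [ 0.182 ,  0.7639, -0.6192, -0.7574],
       [ 0.0145,  0.6275,  0.7785,  1.1465],
       [ 0.    ,  0.    ,  0.    ,  1.    ]])}
press 0.9 [244.1 333.4] [ 0.577  -0.1479  0.1408]
panel 0.97 [227.3 335.5] [ 0.5736 -0.0903  0.1432]
lamp_bar 0.64 [192.1 358.1] [ 0.6269 -0.082   0.3153]
wheel_center 0.62 [225.5 328.5] [ 0.5518 -0.0882  0.1435]
wheel_center 0.31 [204.6 326.9] [ 0.5315 -0.0006  0.1289]
crank_grip 0.41 [227.8 308.7] [ 0.4935 -0.1018  0.1343]
lock_hinge 0.61 [189.9 331. ] [0.5347 0.0561 0.1356]
paddle_face 0.57 [185.9 319.5] [0.4749 0.1735 0.0029]
toe_end 0.46 [205.1 328.2] [ 0.5358 -0.001   0.128 ]
top {'mtx': array([[420.1282,   0.    , 321.7417],
       [  0.    , 420.1282, 200.3819],
       [  0.    ,   0.    ,   1.    ]]), 'T': array([[ 0.0022,  0.9732, -0.2298,  0.2449],
       [-1.    ,  0.0029,  0.0026,  0.0168],
       [ 0.0032,  0.2298,  0.9732,  1.3845],
       [ 0.    ,  0.    ,  0.    ,  1.    ]])}
press 0.75 [202.4 352. ] [ 0.5379 -0.0803  0.1178]
press 0.73 [240.3 174.7] [0.424  0.4719 0.0783]
lamp_bar 0.78 [155.  352.4] [ 0.6229 -0.0681  0.3152]
wheel_center 0.58 [194.2 353.8] [ 0.5573 -0.0841  0.145 ]
wheel_center 0.58 [201.2 352.7] [ 0.5405 -0.0821  0.1232]
crank_grip 0.46 [214.  357.5] [ 0.4975 -0.095   0.137 ]
lock_hinge 0.66 [202.8 304.6] [0.532  0.0656 0.136 ]
lock_hinge 0.43 [251.3 392.8] [ 0.3988 -0.2191  0.0131]
paddle_face 0.47 [206.8 312.1] [0.5132 0.0421 0.1652]
toe_end 0.76 [199.7 327.2] [ 0.5431 -0.0034  0.1311]
```

Run:
```python
import cv2
a=cv2.imread('pics/scene1.png');b=cv2.imread('pics/top1.png')
a=cv2.resize(a[120:320,200:460],None,fx=3,fy=3)[:600]
b=cv2.resize(b[110:300,230:490],None,fx=3,fy=3)
cv2.imwrite('pics/a.png',a);cv2.imwrite('pics/b.png',b)
```

```text
(no output)
```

View pics/a.png

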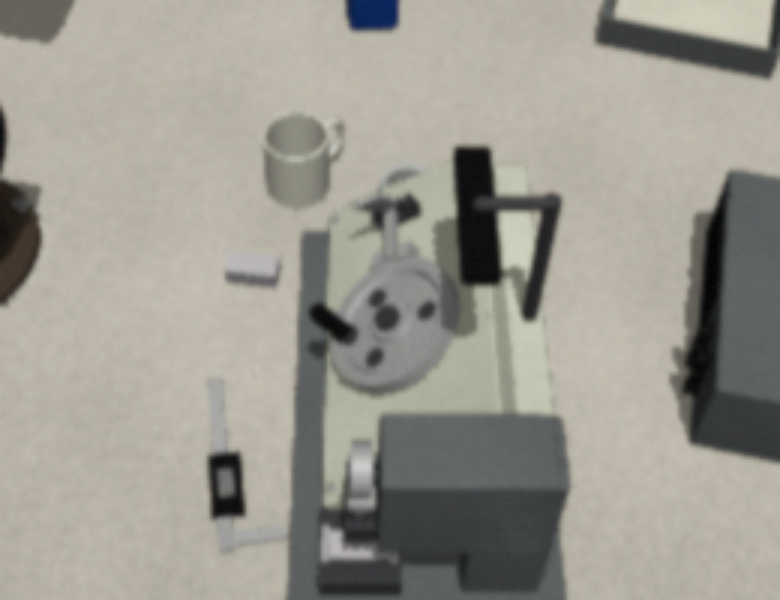

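View pics/b.png

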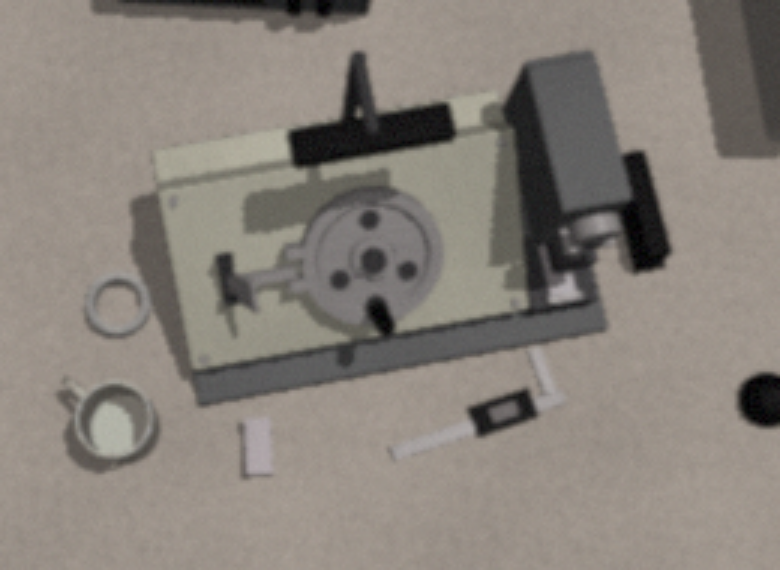

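```bash
cat > fit.py <<'E'
from h import *
from scipy.optimize import least_squares
np.set_printoptions(precision=4,suppress=True)
s35,c35=np.sin(np.radians(35)),np.cos(np.radians(35))
N=np.array([-s35,0,c35]);U=np.array([c35,0,s35]);Y=np.array([0,1.,0])
def frame(p):
    M=R.from_euler('z',p[2]).as_matrix();O=np.array([p[0],p[1],0]);return M,O
def model(p):
    M,O=frame(p);P=np.array([0,0,.11]);W=P+p[3]*U+p[4]*Y+.028*N
    H=W+.15*Y-.006*N
    pf=H+.037*(np.cos(.45)*N-np.sin(.45)*Y)
    g=W-.055*U+ p[5]*N
    d=dict(press=0*P,panel=P,lamp_bar=np.array([.058,0,.305]),wheel_center=W,lock_hinge=H,paddle_face=pf,crank_grip=g,toe_end=H-.07*Y)
    return {k:O+M@v for k,v in d.items()}
E
python3 - <<'E'
from fit import *
obs=[]
for cam in['scene','top']:
    im,d=shot(cam)
    for n in['panel','lamp_bar','wheel_center','crank_grip','lock_hinge','paddle_face','toe_end']:
        for e in bot.pinpoint(cam,n)[:2]:
            obs.append((cam,n,e['at'][1],e['at'][0],e['p']))
    k=bot.get_calibration(cam);m=k['mtx'];T=k['T']
    rr,cc=np.mgrid[:400,:640]
    V=np.stack([(cc-m[0,2])/m[0,0],-(rr-m[1,2])/m[1,1],-np.ones(cc.shape)],-1)*d[...,None]
    X=V@T[:3,:3].T+T[:3,3]; np.save(f'pics/{cam}_X.npy',X)
    Q=X[(d>0)&(abs(X[...,0]-.54)<.14)&(abs(X[...,1]+.06)<.16)&(X[...,2]>.05)&(X[...,2]<.2)]
    yaw=0.13;o=None
    nn=R.from_euler('z',yaw).as_matrix()@N
    h=Q@nn
    hist,ed=np.histogram(h,bins=60);c=ed[np.argmax(hist)]+.5*(ed[1]-ed[0]);
    sel=abs(h-c)<.008
    for i in range(10):
        ctr=Q[sel].mean(0);w=np.linalg.svd(Q[sel]-ctr,full_matrices=False)[2][2];w*=np.sign(w[2])
        sel=abs((Q-ctr)@w)<.004
    print(cam,'plane n',w,sel.sum(),'tilt',np.degrees(np.arccos(w[2])),'yaw',np.arctan2(-w[1],-w[0]),'h at', w@ctr)
def f(p):
    mo=model(p);r=[]
    for cam,n,u,v,pp in obs:
        r+=list((proj(cam,mo[n])[0]-[u,v])*np.sqrt(pp))
    r+=[(p[3])/.01,p[4]/.01,(p[5]-.05)/.01]
    return r
b=least_squares(f,[.54,-.07,.13,0,0,.05],loss='soft_l1',f_scale=2.)
print(b.x,b.cost);mo=model(b.x);np.save('pics/p.npy',b.x)
for o in obs:print(o[0],o[1],round(o[4],2),np.round(o[2:4],1),np.round(proj(o[0],mo[o[1]])[0],1))
for k,v in mo.items():print(k,v)
E
```

```text
scene plane n [-0.5639 -0.1066  0.8189] 2167 tilt 35.02029602687122 yaw 0.18677214447509766 h at -0.2219135637088832
top plane n [-0.5635 -0.1056  0.8193] 3721 tilt 34.983046394987404 yaw 0.18518026457153064 h at -0.22338240105938156
[ 0.5673 -0.0817  0.1603 -0.0002  0.0006  0.0303] 891.5381594627136
scene panel 0.56 [331.9 231.3] [333.5 230.7]
scene lamp_bar 0.69 [358.  189.2] [357.4 191.7]
scene lamp_bar 0.52 [328.8 229.3] [357.4 191.7]
scene wheel_center 0.75 [330.5 227.2] [328.5 226.2]
scene crank_grip 0.61 [309.9 227.4] [308.  226.9]
scene crank_grip 0.36 [328.7 225.1] [308.  226.9]
scene lock_hinge 0.48 [329.9 229.6] [330.2 189.1]
scene paddle_face 0.52 [318.7 185. ] [324.4 187.5]
scene toe_end 0.51 [329.8 205. ] [329.9 206.2]
scene toe_end 0.48 [307.9 224.8] [329.9 206.2]
top panel 0.79 [352.9 192.7] [352.1 193.8]
top lamp_bar 0.61 [353.7 151.8] [353.7 155.7]
top lamp_bar 0.28 [269.9 214.6] [353.7 155.7]
top wheel_center 0.61 [353.3 194.2] [353.4 197.1]
top wheel_center 0.43 [171.1 242.1] [353.4 197.1]
top crank_grip 0.68 [270.5 252.8] [356.8 217.3]
top crank_grip 0.48 [357.2 218.8] [356.8 217.3]
top paddle_face 0.45 [313.2 204.7] [310.9 207.1]
top toe_end 0.69 [326.9 199.5] [327.5 200.4]
top toe_end 0.35 [354.2 195.1] [327.5 200.4]
press [ 0.5673 -0.0817  0.    ]
panel [ 0.5673 -0.0817  0.11  ]
lamp_bar [ 0.6245 -0.0724  0.305 ]
wheel_center [ 0.5512 -0.0837  0.1328]
lock_hinge [0.5306 0.0649 0.1279]
paddle_face [0.5143 0.046  0.1552]
crank_grip [ 0.4895 -0.0937  0.1261]
toe_end [ 0.5418 -0.0042  0.1279]
```

Run:
```python
from fit import *
yaw=.186;M,_=frame([0,0,yaw]);p=np.load('pics/p.npy');O=np.array([p[0],p[1],0])
for cam,h0 in(('scene',-.2219),('top',-.2234)):
    X=np.load(f'pics/{cam}_X.npy');D=(X-O)@M  # press axes about approx O
    n=M@N
    H=X@n-h0
    u=(D-[0,0,.11])@U;y=D[...,1]
    for lo,hi in((.022,.034),):
        s=(H>lo)&(H<hi)&(np.hypot(u,y)<.1)&(u<.08)
        # robust circle: choose centre minimizing points outside r=.074 
        q=np.c_[u[s],y[s]]
        from scipy.optimize import minimize
        hull=cv2.convexHull((q*1000).astype(np.float32).reshape(-1,1,2));
        print(cam,'n',s.sum(),'med H',np.median(H[s]),'minenclosing',cv2.minEnclosingCircle(hull),'median',np.median(q,0), 'umin/max',np.percentile(q[:,0],[1,99]),'y',np.percentile(q[:,1],[1,99]))
    s=(H>.042)&(H<.13)&(u<.0)&(u>-.11)&(abs(y)<.04)
    print(' sleeve',s.sum(),np.c_[u[s],y[s],H[s]][np.argsort(H[s])][::max(1,s.sum()//14)])
    s=(H>.028)&(H<.1)&(abs(u)<.05)&(y>.09)&(y<.22)
    print(' paddle',s.sum(),np.c_[u[s],y[s],H[s]][np.argsort(H[s])][::max(1,s.sum()//18)])
    print('Hpanel offset of p:',n@(O+[0,0,.11])-h0)
```

```text
scene n 1089 med H 0.026609069034377264 minenclosing ((4.962865829467773, 12.038881301879883), 87.48468017578125) median [ 0.0074 -0.0039] umin/max [-0.0655  0.0757] y [-0.0722  0.0901]
 sleeve 81 [[-0.0442 -0.0039  0.0429]
 [-0.05   -0.0067  0.0453]
 [-0.0463 -0.0072  0.0504]
 [-0.0518 -0.0102  0.0531]
 [-0.0432  0.0037  0.0551]
 [-0.0485 -0.0068  0.0578]
 [-0.0529 -0.0074  0.0621]
 [-0.043   0.0014  0.0657]
 [-0.0519 -0.0077  0.0686]
 [-0.0418 -0.0028  0.0724]
 [-0.0474 -0.0093  0.0748]
 [-0.0576 -0.0062  0.0763]
 [-0.0419  0.0052  0.0778]
 [-0.0559  0.0026  0.0789]
 [-0.0554  0.0091  0.08  ]
 [-0.0472  0.0091  0.0809]
 [-0.0566  0.0041  0.0832]]
 paddle 69 [[ 0.0103  0.1019  0.0281]
 [-0.001   0.0943  0.0286]
 [-0.0004  0.1018  0.0293]
 [ 0.0038  0.0995  0.0299]
 [ 0.0167  0.1468  0.0308]
 [ 0.0041  0.1411  0.0353]
 [ 0.0034  0.1382  0.0402]
 [ 0.0178  0.1412  0.0443]
 [-0.0087  0.136   0.0455]
 [ 0.009   0.134   0.0487]
 [ 0.0137  0.1352  0.0498]
 [ 0.0191  0.1352  0.0522]
 [-0.0089  0.1286  0.0567]
 [-0.0117  0.1288  0.0582]
 [-0.0021  0.1267  0.061 ]
 [-0.0055  0.1278  0.0617]

[... 806 characters left out ...]
0.052   0.0052  0.0798]
 [-0.0568 -0.0033  0.0804]
 [-0.0482  0.0022  0.0822]]
 paddle 101 [[ 0.0073  0.0945  0.0281]
 [-0.0164  0.1449  0.0285]
 [ 0.0052  0.0981  0.0296]
 [ 0.0054  0.1478  0.0311]
 [ 0.0024  0.1483  0.0317]
 [ 0.0064  0.1448  0.0348]
 [-0.0112  0.1421  0.0421]
 [ 0.013   0.1414  0.0448]
 [ 0.0109  0.1391  0.0488]
 [-0.0114  0.1368  0.0519]
 [-0.0105  0.1398  0.0528]
 [-0.0064  0.1363  0.0562]
 [-0.0089  0.134   0.0593]
 [ 0.0174  0.13    0.0613]
 [-0.0035  0.1336  0.0644]
 [ 0.0189  0.1272  0.0664]
 [ 0.0079  0.1321  0.0689]
 [ 0.0079  0.1292  0.0703]
 [-0.0118  0.1264  0.0714]
 [-0.0075  0.1289  0.0727]
 [ 0.0132  0.126   0.0768]]
Hpanel offset of p: 0.0024004948660691083
```

Run:
```python
from fit import *
yaw=.186;M,_=frame([0,0,yaw]);p=np.load('pics/p.npy');O=np.array([p[0],p[1],0])
t,Rt=tool();k=bot.get_calibration('wrist')
print('cam in tool',(k['T'][:3,3]-t)@Rt, 'cam axes in tool\n',Rt.T@k['T'][:3,:3])
for cam in('scene','top'):
    X=np.load(f'pics/{cam}_X.npy');D=(X-O)@M;ok=np.isfinite(D).all(-1)
    s=(D[...,2]>.285)&(D[...,2]<.33)&(abs(D[...,1])<.12)&(abs(D[...,0]-.058)<.05)
    print(cam,'lamp',np.percentile(D[s],[2,50,98],axis=0))
    s=(D[...,1]<-.085)&(D[...,1]>-.25)&(abs(D[...,0])<.15)&(D[...,2]>.18)
    print('frame',np.percentile(D[s],[1,10,50,90,99],axis=0))
    s=(X[...,2]>.12)&(X[...,2]<.5)&(X[...,0]>.1)&(X[...,0]<.75)&(X[...,1]>.12)&(X[...,1]<.6)
    print('tall left',np.percentile(X[s],[1,50,99],axis=0) if s.any() else None)
```

```text
cam in tool [ 0.0003 -0.0699 -0.1432] cam axes in tool
 [[ 1.      0.0013 -0.0007]
 [ 0.001  -0.9629 -0.27  ]
 [-0.001   0.27   -0.9629]]
scene lamp [[ 0.0429 -0.0749  0.301 ]
 [ 0.0608 -0.0075  0.3157]
 [ 0.0985  0.069   0.3263]]
frame [[-0.0521 -0.2414  0.182 ]
 [-0.027  -0.2403  0.1987]
 [ 0.0418 -0.2218  0.2443]
 [ 0.1114 -0.1839  0.2473]
 [ 0.1273 -0.1738  0.2492]]
tall left [[0.1767 0.1204 0.123 ]
 [0.2078 0.5795 0.3067]
 [0.6688 0.5998 0.4687]]
top lamp [[ 0.0432 -0.0713  0.3006]
 [ 0.0592  0.0008  0.3139]
 [ 0.0993  0.0715  0.3261]]
frame [[-0.0535 -0.2383  0.1829]
 [-0.0352 -0.2297  0.2045]
 [ 0.0346 -0.1967  0.2429]
 [ 0.1092 -0.1709  0.2466]
 [ 0.1269 -0.1698  0.2492]]
tall left [[0.176  0.1211 0.1238]
 [0.2083 0.5927 0.3457]
 [0.6668 0.5998 0.4981]]
```

```bash
cat >> fit.py <<'E'
YAW=.186
PM=R.from_euler('z',YAW).as_matrix();PO=np.array([.5673,-.0817,0.]);OFF=np.array([.0055,.001,-.0017])
def W2(u,y,h): # relative to wheel axis; h above panel -> world
    return PO+PM@(np.array([0,0,.11])+(u+OFF[0])*U+(y+OFF[1])*Y+(h+OFF[2])*N)
def P2(X): 
    d=PM.T@(np.asarray(X)-PO)-[0,0,.11]; return np.array([d@U-OFF[0],d[1]-OFF[1],d@N-OFF[2]])
def inc(T,yaw=YAW+np.pi/2):
    t,Rt=tool(); cur=np.arctan2(Rt[1,0],Rt[0,0])
    roll=-np.degrees((yaw-cur+np.pi)%(2*np.pi)-np.pi)
    return np.r_[(np.asarray(T)-t)@Rt*100,roll]
E
python3 - <<'E'
from fit import *
T=W2(0,.112,.062);print('target',T,inc(T+[0,0,.12]))
E
```

```text
target [0.5168 0.0238 0.1625] [ 49.3781 -48.4602  -5.1249 151.4778]
```

drive_tool([
  [0,0,-4,0],
  [0,0,-7,0],
  [4,-4,-7,8],
  [8,-8,-7,16],
  [12,-12,-7,24],
  [16,-16,-7,32],
  [20,-20,-7,40],
  [24,-24,-7,48],
  [28,-28,-7,56],
  [31,-31,-7,63],
  [34,-34,-7,70],
  [37,-37,-7,77],
  [40,-40,-7,84],
  [43,-43,-7,91],
  [46,-46,-7,98],
  [49.4,-48.5,-7,105],
  [49.4,-48.5,-7,112],
  [49.4,-48.5,-7,119],
  [49.4,-48.5,-7,126],
  [49.4,-48.5,-7,133],
], fingers=0)

```text
time: 3.37
tcp_pos: [0.5183, 0.0196, 0.301]
eef_rot: [0.0, 0.48, 0.877, -0.001]
ft_force: [0.2, 0.4, 0.7]
gripper_width: -0.0003
```

Run:
```python
from fit import *
print(bot.sense()['q'],bot.sense()['time'],inc(W2(0,.112,.062)+[0,0,.12]))
```

```text
[ 0.4172  0.0594 -0.2139  0.0008 -1.2983 -1.4184] 3.3667 [ 0.432   0.1001  1.8496 21.9863]
```

drive_tool([
  [-2,0,-3,7],
  [-4,-2,-6,14],
  [-6,-4,-8,22],
  [-6,-4,-8,22],
  [-6,-4,-8,22],
  [-6,-4,-8,22],
])

```text
time: 3.87
tcp_pos: [0.5163, -0.0487, 0.381]
eef_rot: [-0.0, 0.634, 0.773, 0.0]
ft_force: [-0.6, 0.4, 0.3]
gripper_width: -0.0002
```

Run:
```python
from fit import *
im,d=shot('wrist','w1')
print(bot.sense()['tcp_pos'])
g=.060
pts={'wheel_center':W2(0,0,.028),'crank_grip':W2(-.055,0,g),'lock_hinge':W2(0,.15,.022),'paddle_face':W2(0,.15-.037*np.sin(.45),.022+.037*np.cos(.45)),'toe_end':W2(0,.08,.022)}
for n,P in pts.items():
    print(n,'pred',proj('wrist',P)[0][::-1],[(round(e['p'],2),np.round(e['at'],1)) for e in bot.pinpoint('wrist',n)[:2]])
a=im[:,:,::-1].copy()
def dr(P,c):
    for q in proj('wrist',P): cv2.circle(a,tuple(int(round(v)) for v in q),1,c,-1)
t=np.linspace(0,2*np.pi,60)
dr([W2(.074*np.cos(x),.074*np.sin(x),.028) for x in t],(0,0,255))
dr([W2(-.055+.0105*np.cos(x),.0105*np.sin(x),.082) for x in t[::3]],(0,255,0))
for r in np.linspace(0,.055,12):
  for uu in(-.017,.017): dr([W2(uu,.15-r*np.sin(.45),.022+r*np.cos(.45))],(255,0,0))
dr([W2(0,.08,.022)],(255,0,255))
np.save('pics/d1.npy',d)
cv2.imwrite('pics/w1o.png',a)
```

```text
[ 0.5162 -0.0484  0.3805]
wheel_center pred [194.3316 283.0753] [(0.87, array([193.3, 281.3]))]
crank_grip pred [140.5418 282.4793] [(0.68, array([140.6, 284.1]))]
lock_hinge pred [197.3428 406.4417] [(0.75, array([197.6, 404.2]))]
paddle_face pred [186.8984 399.8048] [(0.62, array([186.6, 398.6]))]
toe_end pred [196.5202 349.0483] [(0.83, array([195.6, 349.8]))]
```

View pics/w1o.png

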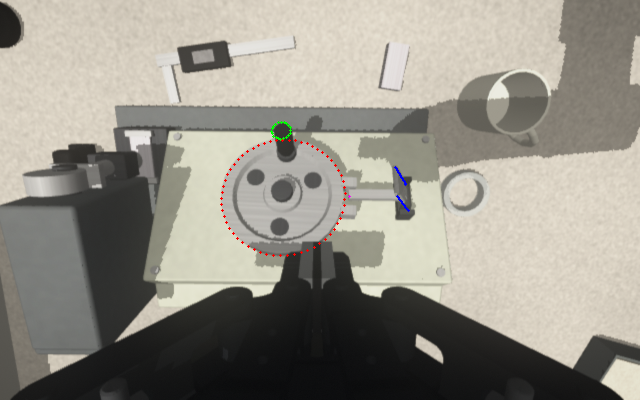

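Run:
```python
from fit import *
print(inc(W2(0,.103,.062)+[0,0,.08]),inc(W2(0,.103,.062)),inc(W2(0,.152,.062)), inc(W2(0,.152,.062)+[0,0,.1]))
```

```text
[ 6.1404  1.4472 13.8126  0.6433] [ 6.1405  1.4561 21.8126  0.6433] [11.0402  1.5111 21.8125  0.6433] [11.0401  1.5    11.8125  0.6433]
```

drive_tool([
  [2,0.5,4,0.6],
  [4,1,8,0.6],
  [6.1,1.5,12,0.6],
  [6.1,1.5,15,0.6],
  [6.1,1.5,18,0.6],
  [6.1,1.5,20,0.6],
  [6.1,1.5,21.8,0.6],
  [6.1,1.5,21.8,0.6],
  [6.5,1.5,21.8,0.6],
  [7,1.5,21.8,0.6],
  [7.5,1.5,21.8,0.6],
  [8,1.5,21.8,0.6],
  [8.3,1.5,21.8,0.6],
])

```text
time: 5.25
tcp_pos: [0.5156, 0.0364, 0.1646]
eef_rot: [0.001, 0.638, 0.77, 0.001]
ft_force: [-0.5, -2.2, 2.3]
gripper_width: 0.0002
```

Contact force is small (2 N), as expected; continue to the open position, then lift.

drive_tool([
  [0.4,0,0,0],
  [0.8,0,0,0],
  [1.2,0,0,0],
  [1.6,0,0,0],
  [2.0,0,0,0],
  [2.4,0,0,0],
  [2.7,0,0,0],
  [2.8,0,0,0],
  [2.8,0,0,0],
])

```text
time: 6.0
tcp_pos: [0.5097, 0.0635, 0.163]
eef_rot: [-0.0, 0.639, 0.77, -0.0]
ft_force: [-0.0, -0.6, -0.8]
gripper_width: 0.0
```

Run:
```python
from fit import *
print(P2(tool()[0]));
im,d=shot('top');cv2.imwrite('pics/t2.png',cv2.resize(im[150:250,270:400,::-1],None,fx=4,fy=4))
```

```text
[0.0005 0.1524 0.0622]
```

View pics/t2.png

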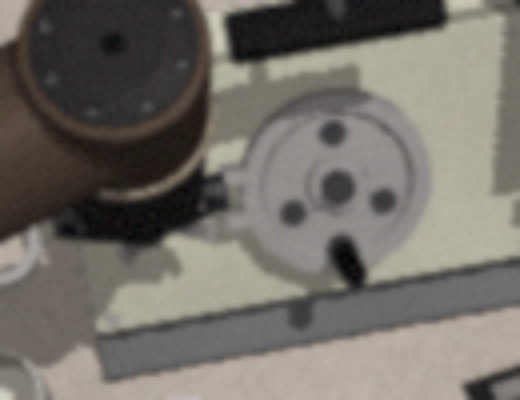

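drive_tool([
  [0,0,-2,0],
  [0,0,-5,0],
  [0,0,-8,0],
  [-3,-2,-11,0],
  [-6,-5,-14,0],
  [-9,-8,-16,0],
  [-9,-8,-16,0],
  [-9,-8,-16,0],
])

```text
time: 6.72
tcp_pos: [0.4471, -0.0419, 0.3266]
eef_rot: [0.002, 0.639, 0.769, 0.002]
ft_force: [0.8, 0.7, -0.2]
gripper_width: -0.0001
```

Run:
```python
from fit import *
t,Rt=tool();print(t,P2(t))
for cam in('scene','top'):
    _,d=shot(cam);k=bot.get_calibration(cam);m=k['mtx'];T=k['T'];rr,cc=np.mgrid[:400,:640]
    X=(np.stack([(cc-m[0,2])/m[0,0],-(rr-m[1,2])/m[1,1],-np.ones(cc.shape)],-1)*d[...,None])@T[:3,:3].T+T[:3,3]
    L=(X[d>0]-t)@Rt
    for z in np.arange(-.2,0.01,.015):
        s=(abs(L[:,2]-z)<.0075)&(abs(L[:,0])<.1)&(abs(L[:,1])<.12)
        if s.sum()>3: print(cam,round(z,3),s.sum(),'x',np.percentile(L[s,0],[2,98]),'y',np.percentile(L[s,1],[2,98]))
im,d=shot('wrist')
cv2.imwrite('pics/w2.png',im[:,:,::-1])
for n in['wheel_center','crank_grip','lock_hinge','paddle_face','toe_end']:
    print(n,[(round(e['p'],2),np.round(e['at'],1)) for e in bot.pinpoint('wrist',n)[:2]])
for l in(.6,.8,.95,1.1): print(l,proj('wrist',[W2(0,.15+.037*np.sin(l-.45),.022+.037*np.cos(l-.45)),W2(0,.15-.07*np.cos(l),.022+.07*np.sin(l))])[:,::-1])
```

```text
[ 0.4471 -0.0419  0.3266] [0.028  0.0603 0.2427]
scene -0.2 189 x [-0.048  -0.0069] y [-0.0403  0.0456]
scene -0.185 33 x [-0.047  -0.0143] y [-0.0424  0.0418]
scene -0.17 169 x [-0.0396 -0.0138] y [-0.0317  0.0347]
scene -0.155 133 x [-0.0396 -0.0076] y [-0.0339  0.0361]
scene -0.14 135 x [-0.0393 -0.0048] y [-0.0334  0.0372]
scene -0.125 48 x [-0.0394 -0.0227] y [-0.0296  0.0206]
scene -0.11 74 x [-0.0468 -0.0145] y [-0.0188  0.019 ]
scene -0.095 94 x [-0.0631 -0.0168] y [-0.0192  0.018 ]
scene -0.08 34 x [-0.0606 -0.017 ] y [-0.0155  0.0156]
scene -0.065 27 x [-0.0179 -0.0135] y [-0.0161  0.0151]
scene -0.05 15 x [-0.0387 -0.015 ] y [-0.0099  0.0122]
scene -0.02 24 x [-0.016  -0.0062] y [-0.0088  0.0102]
scene -0.005 16 x [-0.0131 -0.0055] y [-0.0094  0.0098]
top -0.2 40 x [-0.03    0.0369] y [-0.0444 -0.0254]
top -0.185 17 x [-0.0151  0.0374] y [-0.0444 -0.0245]
top -0.14 10 x [0.0091 0.0267] y [-0.0342 -0.0242]
top -0.11 5 x [0.0349 0.0391] y [-0.0098 -0.0074]
top -0.095 26 x [-0.0597  0.0603] y [-0.0113 -0.0043]
top -0.08 25 x [-0.0601  0.0574] y [-0.0119 -0.0025]
top -0.065 16 x [0.0259 0.0479] y [-0.0107 -0.0056]
top -0.05 9 x [0.0234 0.0331] y [-0.0115 -0.0032]
wheel_center [(0.85, array([261.9, 262.4]))]
crank_grip [(0.65, array([205.3, 260.3]))]
lock_hinge [(0.77, array([265.1, 394. ])), (0.73, array([237.5, 459.5]))]
paddle_face [(0.76, array([258.8, 417.2]))]
toe_end [(0.7, array([257.4, 357. ]))]
0.6 [[261.7194 410.9975]
 [261.2656 347.938 ]]
0.8 [[262.0116 417.6401]
 [259.4418 358.2716]]
0.95 [[262.3747 421.9948]
 [258.2337 367.6441]]
1.1 [[262.8475 425.6834]
 [257.2179 378.1533]]
```

View pics/w2.png

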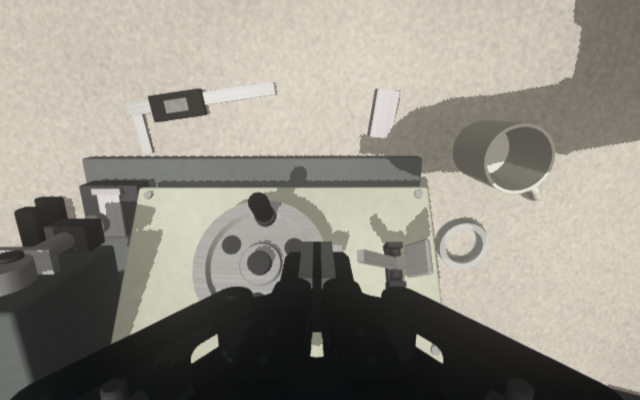

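```bash
cat >> fit.py <<'E'
def G(th,dz=-.024,dx=-.004): # TCP for handle at angle th (clockwise)
    return W2(-.055*np.cos(th),.055*np.sin(th),.082)+PM@np.array([dx,0,dz])
E
python3 - <<'E'
from fit import *
print(proj('wrist',[W2(0,0,.028),W2(-.055,0,.06)])[:,::-1])
print(inc(G(0)+[0,0,.08]),inc(G(0)))
print('top press xyz',PM.T@(G(np.pi)-PO))
E
```

```text
[[266.3531 260.3639]
 [209.0753 258.4264]]
[-6.2565  1.8917 11.904   0.0083] [-6.2556  1.9055 19.904   0.0083]
top press xyz [-0.0005  0.001   0.1865]
```

drive_tool([
  [-3,1,4,0],
  [-6.3,1.9,8,0],
  [-6.3,1.9,12,0],
  [-6.3,1.9,15,0],
  [-6.3,1.9,18,0],
  [-6.3,1.9,19.9,0],
  [-6.3,1.9,19.9,0],
  [-6.3,1.9,19.9,0],
], fingers=0.6)

```text
time: 7.78
tcp_pos: [0.4779, -0.0984, 0.1236]
eef_rot: [-0.001, 0.638, 0.77, -0.001]
ft_force: [0.1, 0.4, 1.2]
gripper_width: 0.0514
```

Run:
```python
from fit import *
print(tool()[0],G(0))
im,d=shot('wrist');cv2.imwrite('pics/w3.png',im[:,:,::-1])
print(proj('wrist',[W2(-.055,0,.082)]))
```

```text
[ 0.4779 -0.0984  0.1236] [ 0.4781 -0.0975  0.1234]
[[321.8046 287.9955]]
```

View pics/w3.png

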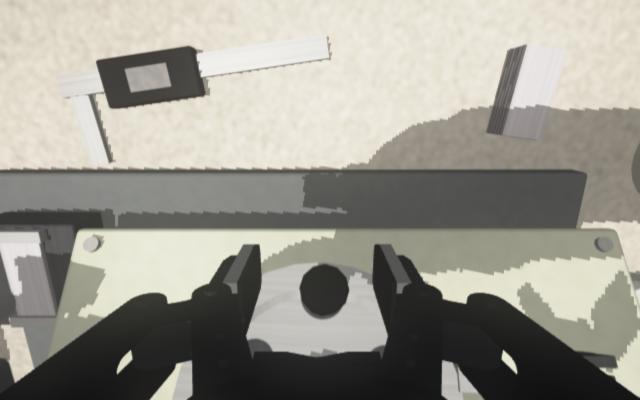

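drive_tool([
  [0.1,0.1,0,0],
  [0.1,0.1,0,0],
  [0.1,0.1,0,0],
  [0.1,0.1,0,0],
  [0.1,0.1,0,0],
  [0.1,0.1,0,0],
  [0.1,0.1,0,0],
  [0.1,0.1,0,0],
], fingers=0)

```text
time: 8.5
tcp_pos: [0.48, -0.0971, 0.1261]
eef_rot: [0.001, 0.638, 0.77, 0.001]
ft_force: [-1.2, 1.2, 6.2]
gripper_width: 0.0183
```

Run:
```python
from fit import *
t,Rt=tool();print(bot.sense()['gripper_width'],P2(t)-P2(G(0)))
B=np.array([(G(np.radians(a))-G(0))@Rt*100 for a in range(0,361,6)])
for i,b in enumerate(B): print(i*6,np.round(b,2).tolist())
```

```text
0.018306861785748633 [0.0032 0.     0.0011]
0 [0.0, 0.0, 0.0]
6 [0.57, 0.02, -0.02]
12 [1.14, 0.1, -0.07]
18 [1.7, 0.22, -0.15]
24 [2.24, 0.39, -0.27]
30 [2.75, 0.6, -0.42]
36 [3.23, 0.86, -0.6]
42 [3.68, 1.16, -0.81]
48 [4.09, 1.49, -1.04]
54 [4.45, 1.86, -1.3]
60 [4.76, 2.26, -1.57]
66 [5.02, 2.68, -1.86]
72 [5.23, 3.12, -2.17]
78 [5.38, 3.58, -2.49]
84 [5.47, 4.04, -2.81]
90 [5.5, 4.51, -3.14]
96 [5.47, 4.99, -3.47]
102 [5.38, 5.45, -3.79]
108 [5.23, 5.91, -4.11]
114 [5.02, 6.35, -4.42]
120 [4.76, 6.77, -4.71]
126 [4.45, 7.17, -4.99]
132 [4.09, 7.54, -5.24]
138 [3.68, 7.87, -5.48]
144 [3.23, 8.17, -5.68]
150 [2.75, 8.43, -5.86]
156 [2.24, 8.64, -6.01]
162 [1.7, 8.81, -6.13]
168 [1.14, 8.93, -6.21]
174 [0.57, 9.01, -6.26]
180 [-0.0, 9.03, -6.28]
186 [-0.58, 9.01, -6.26]
192 [-1.14, 8.93, -6.21]
198 [-1.7, 8.81, -6.13]
204 [-2.24, 8.64, -6.01]
210 [-2.75, 8.43, -5.86]
216 [-3.23, 8.17, -5.68]
222 [-3.68, 7.87, -5.47]
228 [-4.09, 7.54, -5.24]
234 [-4.45, 7.17, -4.98]
240 [-4.76, 6.77, -4.71]
246 [-5.03, 6.35, -4.42]
252 [-5.23, 5.91, -4.11]
258 [-5.38, 5.45, -3.79]
264 [-5.47, 4.99, -3.47]
270 [-5.5, 4.52, -3.14]
276 [-5.47, 4.04, -2.81]
282 [-5.38, 3.58, -2.49]
288 [-5.23, 3.12, -2.17]
294 [-5.02, 2.68, -1.86]
300 [-4.76, 2.26, -1.57]
306 [-4.45, 1.86, -1.29]
312 [-4.09, 1.49, -1.04]
318 [-3.68, 1.16, -0.81]
324 [-3.23, 0.86, -0.6]
330 [-2.75, 0.61, -0.42]
336 [-2.24, 0.39, -0.27]
342 [-1.7, 0.22, -0.15]
348 [-1.14, 0.1, -0.07]
354 [-0.57, 0.02, -0.02]
360 [-0.0, -0.0, -0.0]
```

drive_tool([
  [0.28,0.01,-0.01,0],
  [0.57,0.02,-0.02,0],
  [0.85,0.06,-0.04,0],
  [1.14,0.1,-0.07,0],
  [1.42,0.16,-0.11,0],
  [1.7,0.22,-0.15,0],
  [1.97,0.3,-0.21,0],
  [2.24,0.39,-0.27,0],
  [2.5,0.5,-0.35,0],
  [2.75,0.6,-0.42,0],
])

```text
time: 9.33
tcp_pos: [0.4808, -0.0695, 0.1302]
eef_rot: [0.001, 0.638, 0.77, 0.0]
ft_force: [0.6, -5.8, 6.6]
gripper_width: 0.0186
```

```bash
cat > chk.py <<'E'
from fit import *
t,Rt=tool();e=t-PM@np.array([-.004,0,-.024]);q=P2(e)
print('tcp angle',np.degrees(np.arctan2(q[1],-q[0])),'r',np.hypot(q[0],q[1]),'H',q[2],'w',bot.sense()['gripper_width'],bot.sense()['ft_force'],bot.sense()['ft_torque'])
for cam in('scene','top','wrist'):
    im,d=shot(cam)
    for n in('crank_grip',):
        for e in bot.pinpoint(cam,n)[:2]:
            o,v=ray(cam,*e['at']);o2=P2(o);v2=P2(o+v)-o2;h=o2+v2*(.06-o2[2])/v2[2]
            print(cam,round(e['p'],2),np.round(e['at'],1),'angle',np.degrees(np.arctan2(h[1],-h[0])),'r',np.hypot(h[0],h[1]))
E
python3 chk.py
```

```text
tcp angle 31.125384210539288 r 0.05216920749006155 H 0.08303558190826177 w 0.018594721777625278 [ 0.6186 -5.7823  6.5533] [-2.1139 -0.1475 -0.0486]
scene 0.56 [192.5 320.6] angle 82.98814835310284 r 0.11640764211572902
scene 0.43 [218.6 313.1] angle 30.96189594940332 r 0.04901956874533335
wrist 0.81 [286.9 314.2] angle 27.308772896950487 r 0.05434876028184203
```

drive_tool([
  [0.24,0.13,-0.09,0],
  [0.48,0.26,-0.18,0],
  [0.71,0.41,-0.28,0],
  [0.93,0.56,-0.39,0],
  [1.14,0.72,-0.5,0],
  [1.34,0.89,-0.62,0],
  [1.53,1.07,-0.75,0],
  [1.7,1.26,-0.88,0],
  [1.86,1.46,-1.01,0],
  [2.01,1.66,-1.15,0],
  [2.15,1.87,-1.29,0],
  [2.27,2.08,-1.44,0],
  [2.38,2.3,-1.59,0],
  [2.48,2.52,-1.75,0],
  [2.56,2.75,-1.91,0],
  [2.63,2.98,-2.07,0],
  [2.68,3.21,-2.23,0],
  [2.72,3.44,-2.39,0],
  [2.74,3.68,-2.55,0],
  [2.75,3.91,-2.72,0],
])

```text
time: 11.3
tcp_pos: [0.5115, -0.0357, 0.1557]
eef_rot: [-0.001, 0.639, 0.769, -0.001]
ft_force: [-3.9, -4.2, 1.0]
gripper_width: 0.0181
```

```bash
python3 chk.py
```

```text
tcp angle 89.78326334542254 r 0.054576139801791476 H 0.08312687336680709 w 0.018062379971225707 [-3.8613 -4.2323  1.0351] [-1.398   1.3855 -0.0845]
scene 0.51 [205.4 325.9] angle 95.82119855013448 r 0.05605135504459909
wrist 0.6 [286.3 316.7] angle 86.12070780101449 r 0.05353843767206909
wrist 0.59 [235.5 259. ] angle 41.593355960347296 r 0.037541266443257185
```

drive_tool([
  [-0.01,0.24,-0.16,0],
  [-0.03,0.48,-0.33,0],
  [-0.07,0.71,-0.49,0],
  [-0.12,0.94,-0.65,0],
  [-0.19,1.17,-0.81,0],
  [-0.27,1.4,-0.97,0],
  [-0.37,1.62,-1.13,0],
  [-0.48,1.84,-1.28,0],
  [-0.6,2.05,-1.43,0],
  [-0.74,2.26,-1.57,0],
  [-0.89,2.46,-1.71,0],
  [-1.05,2.66,-1.85,0],
  [-1.22,2.85,-1.98,0],
  [-1.41,3.03,-2.1,0],
  [-1.61,3.2,-2.22,0],
  [-1.82,3.36,-2.34,0],
  [-2.04,3.52,-2.44,0],
  [-2.27,3.66,-2.54,0],
  [-2.51,3.8,-2.64,0],
  [-2.75,3.92,-2.72,0],
])

```text
time: 13.27
tcp_pos: [0.5568, -0.0539, 0.1845]
eef_rot: [0.0, 0.638, 0.77, 0.001]
ft_force: [-6.3, 3.5, 10.1]
gripper_width: 0.0186
```

```bash
python3 chk.py
python3 - <<'E'
from fit import *
print(PM.T@(tool()[0]-PO))
im,d=bot.capture('scene');cv2.imwrite('pics/s4.png',cv2.resize(im[130:280,250:440,::-1],None,fx=4,fy=4))
E
```

```text
tcp angle 150.52434179851346 r 0.057498786795503375 H 0.08302232192958463 w 0.01858292102359911 [-6.2859  3.5371 10.1468] [1.5268 1.8323 0.0532]
scene 0.61 [208.6 336.6] angle 147.86064799824723 r 0.05194651230604943
wrist 0.84 [284.2 316.7] angle 149.48657383214191 r 0.0524871977221054
[-0.0049  0.0288  0.1847]
```

View pics/s4.png

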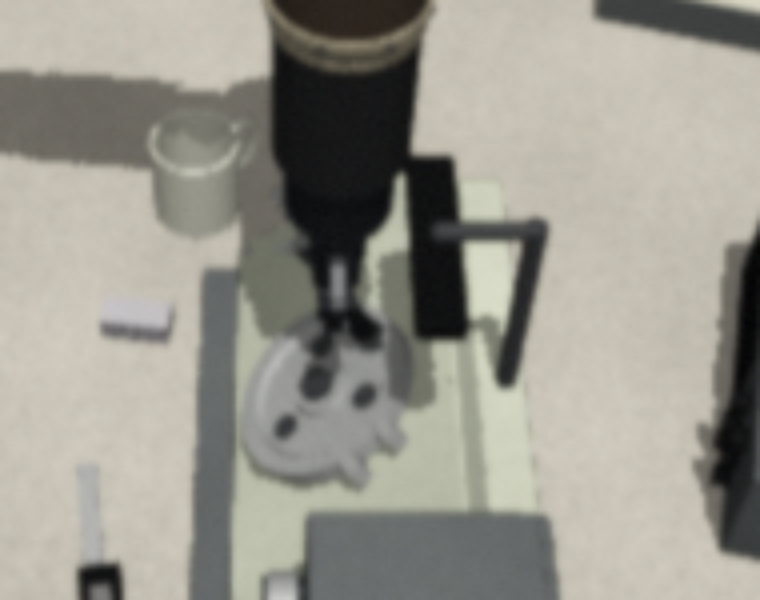

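drive_tool([
  [-0.25,0.08,-0.1,0],
  [-0.51,0.15,-0.21,0],
  [-0.78,0.2,-0.29,0],
  [-1.05,0.25,-0.37,0],
  [-1.33,0.3,-0.43,0],
  [-1.61,0.35,-0.48,0],
  [-1.89,0.38,-0.52,0],
  [-2.18,0.4,-0.54,0],
  [-2.46,0.43,-0.56,0],
  [-2.75,0.44,-0.57,0],
])

```text
time: 14.45
tcp_pos: [0.5684, -0.08, 0.1893]
eef_rot: [0.001, 0.638, 0.77, 0.002]
ft_force: [5.0, 3.6, -0.8]
gripper_width: 0.0182
```

```bash
python3 chk.py
```

```text
tcp angle 179.52378738071985 r 0.058144523608663505 H 0.08320606884695023 w 0.018196436999084763 [ 4.9932  3.5924 -0.783 ] [ 1.5075 -1.8873  0.0776]
scene 0.39 [214.7 341.9] angle -178.33356222979614 r 0.061597638463429936
scene 0.37 [226.4 330.1] angle -126.32994005696416 r 0.03349995766553051
wrist 0.6 [282.8 316. ] angle -178.30630768120577 r 0.0523708995788025
wrist 0.17 [199.6 553.4] angle 95.17735520421816 r 0.12048456319302228
```

drive_tool([
  [-0.29,0.0,0.01,0],
  [-0.58,0.0,0.03,0],
  [-0.86,-0.03,0.06,0],
  [-1.14,-0.06,0.1,0],
  [-1.42,-0.11,0.15,0],
  [-1.7,-0.16,0.2,0],
  [-1.97,-0.24,0.27,0],
  [-2.24,-0.32,0.34,0],
  [-2.5,-0.42,0.42,0],
  [-2.75,-0.51,0.51,0],
  [-2.99,-0.64,0.6,0],
  [-3.23,-0.76,0.7,0],
  [-3.46,-0.91,0.8,0],
  [-3.68,-1.06,0.91,0],
  [-3.89,-1.23,1.02,0],
  [-4.09,-1.39,1.14,0],
  [-4.27,-1.58,1.27,0],
  [-4.45,-1.76,1.4,0],
  [-4.61,-1.96,1.53,0],
  [-4.76,-2.16,1.67,0],
])

```text
time: 16.42
tcp_pos: [0.5542, -0.1327, 0.1726]
eef_rot: [0.001, 0.639, 0.77, -0.0]
ft_force: [3.7, -3.9, 5.5]
gripper_width: 0.0183
```

```bash
python3 chk.py
```

```text
tcp angle -120.9114849829676 r 0.05676591668062912 H 0.08311819988429531 w 0.01825160879956253 [ 3.7463 -3.9046  5.4644] [-1.3346 -1.3619 -0.0514]
scene 0.58 [231.1 330. ] angle -114.04938701748478 r 0.0472194563352057
top 0.52 [243.8 171.8] angle 86.18729266314755 r 0.5608961254203236
wrist 0.56 [286.  316.5] angle -115.75309822488805 r 0.05580057007027673
wrist 0.2 [  8.5 550.5] angle 33.836421616460356 r 0.17893060351550216
```

drive_tool([
  [-0.14,-0.21,0.14,0],
  [-0.27,-0.42,0.29,0],
  [-0.38,-0.64,0.44,0],
  [-0.47,-0.86,0.6,0],
  [-0.55,-1.09,0.76,0],
  [-0.62,-1.32,0.92,0],
  [-0.67,-1.55,1.08,0],
  [-0.71,-1.78,1.24,0],
  [-0.73,-2.02,1.4,0],
  [-0.74,-2.25,1.57,0],
  [-0.73,-2.49,1.73,0],
  [-0.71,-2.73,1.9,0],
  [-0.67,-2.96,2.06,0],
  [-0.62,-3.19,2.22,0],
  [-0.55,-3.42,2.38,0],
  [-0.47,-3.65,2.54,0],
  [-0.37,-3.87,2.7,0],
  [-0.26,-4.09,2.85,0],
  [-0.14,-4.3,3.0,0],
  [0,-4.51,3.14,0],
])

```text
time: 18.38
tcp_pos: [0.5089, -0.1392, 0.1405]
eef_rot: [-0.0, 0.639, 0.77, 0.0]
ft_force: [-0.4, 1.9, 7.5]
gripper_width: 0.0185
```

```bash
python3 chk.py
```

```text
tcp angle -60.218570821425686 r 0.053776423430478636 H 0.08305403063701981 w 0.01846135529127565 [-0.3546  1.8585  7.5476] [ 0.493   0.2454 -0.0016]
scene 0.64 [237.1 316.5] angle -58.45962875247138 r 0.05457902692829031
scene 0.38 [274.2 274.3] angle -33.88309435656067 r 0.21948086241088194
wrist 0.73 [285.3 316. ] angle -56.30479294056829 r 0.0575462331223785
```

drive_tool([
  [0.15,-0.2,0.14,0],
  [0.31,-0.4,0.28,0],
  [0.49,-0.59,0.41,0],
  [0.67,-0.77,0.53,0],
  [0.87,-0.94,0.65,0],
  [1.08,-1.1,0.76,0],
  [1.3,-1.25,0.87,0],
  [1.53,-1.4,0.97,0],
  [1.77,-1.53,1.06,0],
  [2.01,-1.65,1.15,0],
  [2.26,-1.76,1.23,0],
  [2.52,-1.87,1.3,0],
  [2.79,-1.96,1.36,0],
  [3.06,-2.04,1.42,0],
  [3.34,-2.1,1.46,0],
  [3.62,-2.16,1.5,0],
  [3.9,-2.2,1.53,0],
  [4.19,-2.24,1.55,0],
  [4.47,-2.26,1.57,0],
  [4.76,-2.26,1.57,0],
])

```text
time: 20.35
tcp_pos: [0.4799, -0.0969, 0.1259]
eef_rot: [0.001, 0.638, 0.77, 0.001]
ft_force: [2.4, -2.8, 9.3]
gripper_width: 0.0185
```

```bash
python3 chk.py; python3 -c "
from fit import *
print(P2(tool()[0])-P2(G(0)))"
```

```text
tcp angle 0.3040142832044948 r 0.051977485378660884 H 0.08300613918442334 w 0.018484591729352573 [ 2.4111 -2.8     9.3254] [-1.0029 -0.9168 -0.0489]
scene 0.54 [178.  321.1] angle 85.97970037141882 r 0.1760798970806736
top 0.32 [181.  439.7] angle -91.8367775273074 r 0.26206753389008547
[0.003  0.0006 0.001 ]
```

drive_tool([
  [-0.1,-0.1,0,0],
  [-0.1,-0.1,0,0],
  [-0.1,-0.1,0,0],
  [-0.1,-0.1,0,0],
  [-0.1,-0.1,0,0],
  [-0.1,-0.1,0,0],
], fingers=0.6)

```text
time: 21.15
tcp_pos: [0.4773, -0.0985, 0.1245]
eef_rot: [-0.0, 0.639, 0.769, -0.0]
ft_force: [-0.1, 0.2, -0.1]
gripper_width: 0.0509
```

Run:
```python
from fit import *
t,_=tool();print(t,bot.sense()['gripper_width'],bot.sense()['ft_force'])
im,d=shot('wrist','w5');a=cv2.imread('pics/w3.png')
for i in(a,im[:,:,::-1].copy()):
    g=cv2.cvtColor(i,cv2.COLOR_BGR2GRAY)[255:330,280:365]
    n,l,st,c=cv2.connectedComponentsWithStats((g<60).astype(np.uint8));j=1+np.argmax(st[1:,4]);print(c[j]+[280,255],st[j])
print(proj('wrist',[W2(-.055,0,.082)]))
```

```text
[ 0.4773 -0.0985  0.1245] 0.050934896835070645 [-0.1282  0.2324 -0.1242]
[323.8568 289.7276] [  21   10   47   51 1850]
[320.3792 289.0699] [  17    9   48   51 1830]
[[321.8274 292.1426]]
```

drive_tool([
  [0.2,0.1,0,0],
  [0.2,0.1,0,0],
  [0.2,0.1,0,0],
  [0.2,0.1,0,0],
  [0.2,0.1,0,0],
  [0.2,0.1,0,0],
  [0.2,0.1,0,0],
], fingers=0.1)

```text
time: 21.78
tcp_pos: [0.4783, -0.0964, 0.125]
eef_rot: [0.0, 0.639, 0.77, 0.0]
ft_force: [-1.8, 0.2, 5.5]
gripper_width: 0.0184
```

drive_tool([
  [0,0,0,0],
  [0,0,0,0],
  [0,0,0,0],
  [0,0,0,0],
  [0,0,0,0],
  [0,0,0,0],
], fingers=0.6)

```text
time: 22.28
tcp_pos: [0.4782, -0.0964, 0.1247]
eef_rot: [-0.0, 0.639, 0.769, -0.0]
ft_force: [-0.2, -1.6, -0.7]
gripper_width: 0.0511
```

Run:
```python
from fit import *
t,Rt=tool();print(t,(t-[.4779,-.0984,.1236])@Rt,bot.sense()['ft_force'])
im,d=shot('wrist','w6');i=im[:,:,::-1].copy()
g=cv2.cvtColor(i,cv2.COLOR_BGR2GRAY)[255:330,280:365]
n,l,st,c=cv2.connectedComponentsWithStats((g<60).astype(np.uint8));j=1+np.argmax(st[1:,4]);print(c[j]+[280,255],st[j])
# next: up, then over to outside of paddle
print(inc(W2(0,.205,.062)+[0,0,.10]),inc(W2(0,.205,.062)),inc(W2(0,.150,.062)))
```

```text
[ 0.4782 -0.0964  0.1247] [ 0.0019  0.0007 -0.0011] [-0.1519 -1.5653 -0.7053]
[316.8306 286.3132] [  13    6   48   52 1842]
[ 20.3968   6.0014 -13.7804  -0.0357] [20.397   6.0021 -3.7804 -0.0357] [14.897   6.0055 -3.7803 -0.0357]
```

drive_tool([
  [0,0,-2,0],
  [0,0,-5,0],
  [0,0,-8,0],
  [0,0,-12,0],
  [4,1.2,-15,0],
  [8,2.4,-15,0],
  [12,3.6,-15,0],
  [16,4.8,-15,0],
  [20.4,6,-15,0],
  [20.4,6,-12,0],
  [20.4,6,-9,0],
  [20.4,6,-6,0],
  [20.4,6,-3.8,0],
  [20.4,6,-3.8,0],
  [20.4,6,-3.8,0],
], fingers=0.6)

```text
time: 23.58
tcp_pos: [0.504, 0.1189, 0.1671]
eef_rot: [0.002, 0.637, 0.771, 0.005]
ft_force: [-0.7, 7.8, 21.5]
gripper_width: 0.0513
```

drive_tool([
  [0.5,0,-3,0],
  [0.5,0,-7,0],
  [0.5,0,-7,0],
])

```text
time: 23.83
tcp_pos: [0.5021, 0.1215, 0.2401]
eef_rot: [0.003, 0.638, 0.77, 0.004]
ft_force: [1.6, 0.3, 1.9]
gripper_width: 0.0516
```

drive_tool([
  [0,0,0,0],
  [0,0,0,0],
  [0,0,0,0],
  [0,0,0,0],
  [0,0,0,0],
  [0,0,0,0],
  [0,0,0,0],
], fingers=0)

```text
time: 24.42
tcp_pos: [0.4986, 0.12, 0.2323]
eef_rot: [-0.0, 0.639, 0.769, -0.0]
ft_force: [0.0, 0.8, 0.1]
gripper_width: 0.0001
```

Run:
```python
from fit import *
im,d=shot('wrist','w7')
for n in('paddle_face','toe_end','crank_grip'): print(n,[(round(e['p'],2),np.round(e['at'],1)) for e in bot.pinpoint('wrist',n)[:2]])
for l in(.6,.8,.95,1.1): print(l,proj('wrist',[W2(0,.15+.037*np.sin(l-.45),.022+.037*np.cos(l-.45)),W2(0,.15-.07*np.cos(l),.022+.07*np.sin(l))])[:,::-1])
print(bot.sense()['gripper_width'],inc(W2(0,.207,.062)),inc(W2(0,.150,.062)))
```

```text
paddle_face [(0.73, array([212.1, 251.7]))]
toe_end [(0.9, array([202.5, 149.2]))]
crank_grip [(0.83, array([139.6,  32.8]))]
0.6 [[213.4012 238.1965]
 [212.2299 142.805 ]]
0.8 [[214.1812 249.2621]
 [207.1929 148.6495]]
0.95 [[215.1483 257.217 ]
 [203.7683 156.4593]]
1.1 [[216.4006 264.6082]
 [200.8316 167.1783]]
-0.00011588720840014749 [-0.2988  0.0041  7.0187 -0.039 ] [-5.9988  0.008   7.0191 -0.039 ]
```

View pics/w7.png

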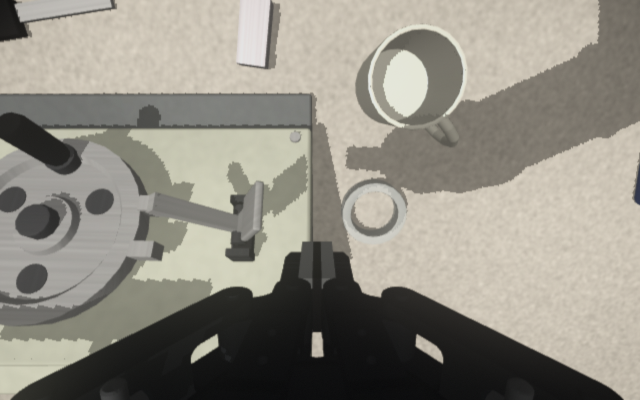

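Run:
```python
from fit import *
for th in(-.05,0,.05):
    f=lambda u,y,h:W2(u*np.cos(th)+y*np.sin(th),y*np.cos(th)-u*np.sin(th),h)
    print(th,proj('wrist',[f(-.018,.083,.046),f(.018,.083,.046),f(-.055,0,.06),f(-.055,0,.082)]).round(1).tolist())
a=cv2.imread('pics/w7.png')
for (u,y,h) in [(s*w,y,.046) for s in(-1,1) for w in(.012,.024) for y in(.065,.083)]+[(-.055,0,.082)]:
    q=proj('wrist',W2(u,y,h))[0];cv2.circle(a,tuple(int(round(v)) for v in q),2,(0,0,255),-1)
cv2.imwrite('pics/w7c.png',cv2.resize(a[90:300,0:270],None,fx=2.8,fy=2.8))
```

```text
-0.05 [[144.5, 189.9], [138.3, 237.8], [26.7, 141.2], [-0.3, 124.7]]
0 [[144.9, 195.2], [136.1, 243.6], [30.4, 141.1], [3.8, 124.6]]
0.05 [[145.0, 200.5], [133.6, 249.5], [34.2, 141.2], [7.9, 124.7]]
```

View pics/w7c.png

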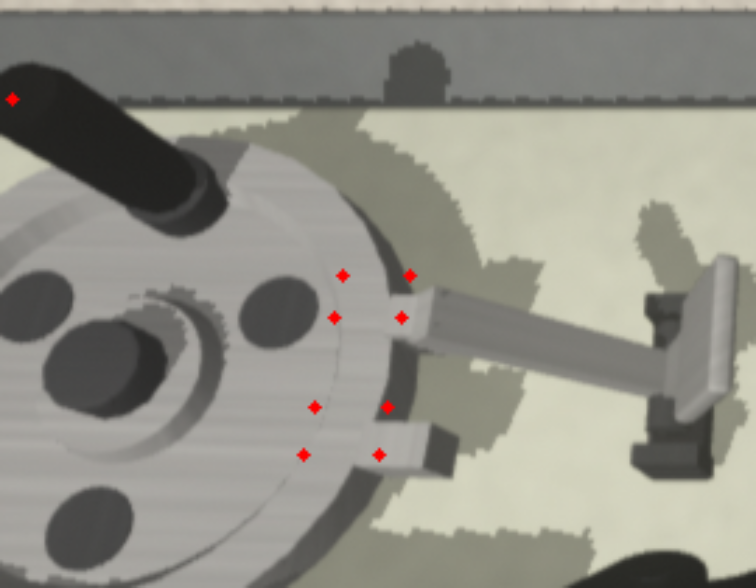

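Run:
```python
from fit import *
obs=np.array([[153.6,241.4],[148.2,257.9]])
o5=P2(bot.get_calibration('wrist')['T'][:3,3])
for H in(.028,.030,.037):
    r=[]
    for q in list(obs)+[np.array([156,192.5]),np.array([146,211])]:
        o,v=ray('wrist',q[1],q[0]);a=P2(o);b=P2(o+v)-a;h=a+b*(H-a[2])/b[2];r.append(h[:2])
    print(H,np.round(r,4).tolist())
for th in(-.05,0,.05):
    f=lambda u,y,h:W2(u*np.cos(th)+y*np.sin(th),y*np.cos(th)-u*np.sin(th),h)
    print(th,proj('wrist',[f(.012,.09,.030),f(.024,.09,.030),f(-.024,.09,.030),f(-.012,.09,.030)]).round(1).tolist())
```

```text
0.028 [[0.0124, 0.086], [0.0249, 0.084], [-0.0269, 0.0816], [-0.0116, 0.0762]]
0.03 [[0.0129, 0.087], [0.0252, 0.085], [-0.0262, 0.0826], [-0.0109, 0.0773]]
0.037 [[0.0144, 0.0905], [0.0264, 0.0885], [-0.0235, 0.0862], [-0.0087, 0.0811]]
-0.05 [[159.4, 234.3], [157.7, 250.2], [164.2, 189.8], [162.7, 204.2]]
0 [[157.8, 240.2], [155.3, 256.3], [165.0, 195.1], [162.7, 209.7]]
0.05 [[155.9, 246.2], [152.5, 262.4], [165.6, 200.5], [162.4, 215.3]]
```

drive_tool([
  [0,0,3,0],
  [0,0,6,0],
  [0,0,7,0],
  [0,0,7,0],
  [-0.5,0,7,0],
  [-1,0,7,0],
  [-1.5,0,7,0],
  [-2,0,7,0],
  [-2.5,0,7,0],
  [-3,0,7,0],
  [-3.5,0,7,0],
  [-4,0,7,0],
  [-4.5,0,7,0],
  [-5,0,7,0],
  [-5.4,0,7,0],
  [-5.7,0,7,0],
  [-5.7,0,7,0],
])

```text
time: 26.03
tcp_pos: [0.5091, 0.0634, 0.1626]
eef_rot: [-0.0, 0.639, 0.769, -0.0]
ft_force: [-0.4, 0.2, -0.4]
gripper_width: 0.0
```

```bash
python3 -c "
from fit import *
print(P2(tool()[0]))"
```

```text
[-0.0002  0.1524  0.0622]
```

drive_tool([
  [-0.2,0,0,0],
  [-0.4,0,0,0],
  [-0.6,0,0,0],
  [-0.6,0,0,0],
])

```text
time: 26.37
tcp_pos: [0.5102, 0.0579, 0.1627]
eef_rot: [-0.0, 0.639, 0.769, -0.0]
ft_force: [-0.2, 1.6, -1.2]
gripper_width: 0.0002
```

drive_tool([
  [-0.2,0,0,0],
  [-0.4,0,0,0],
  [-0.6,0,0,0],
  [-0.6,0,0,0],
])

```text
time: 26.7
tcp_pos: [0.5113, 0.0542, 0.1625]
eef_rot: [-0.001, 0.639, 0.769, 0.001]
ft_force: [-3.4, 13.8, -0.4]
gripper_width: -0.0002
```

```bash
python3 -c "
from fit import *
print(P2(tool()[0]))"
```

```text
[0.0001 0.1429 0.0619]
```

drive_tool([
  [0.5,0,0,0],
  [1.5,0,0,0],
  [2.5,0,-2,0],
  [2.5,0,-5,0],
  [2.5,0,-9,0],
  [0,-3,-13,0],
  [-3,-6,-16,0],
  [-6,-8,-18,0],
  [-6,-8,-18,0],
  [-6,-8,-18,0],
  [-6,-8,-18,0],
])

```text
time: 27.62
tcp_pos: [0.4436, -0.0222, 0.344]
eef_rot: [0.001, 0.639, 0.769, 0.001]
ft_force: [-0.2, 0.9, -0.6]
gripper_width: 0.0005
```

Run:
```python
from fit import *
im,d=shot('wrist','w8')
for n in('paddle_face','toe_end','crank_grip','wheel_center'): print(n,[(round(e['p'],2),np.round(e['at'],1)) for e in bot.pinpoint('wrist',n)[:2]])
print(proj('wrist',[W2(0,.15-.037*np.sin(.45),.022+.037*np.cos(.45)),W2(0,.08,.022),W2(-.055,0,.06),W2(0,0,.028)])[:,::-1])
cv2.imwrite('pics/w8c.png',cv2.resize(im[100:320,150:480,::-1],None,fx=2.4,fy=2.4))
```

```text
paddle_face [(0.61, array([251.6, 366.4]))]
toe_end []
crank_grip [(0.92, array([205. , 243.9]))]
wheel_center [(0.85, array([255.9, 250.1]))]
[[254.8926 367.1685]
 [260.1412 316.6207]
 [204.7064 244.3496]
 [259.2931 246.6278]]
```

View pics/w8c.png

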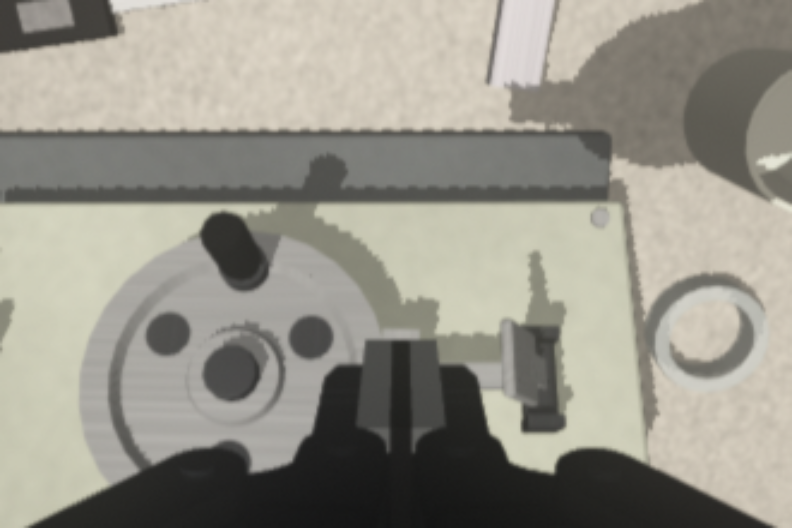

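drive_tool([
  [3,-1,-2,0],
  [6,-2,-4,0],
  [9,-3,-5,0],
  [9,-3,-5,0],
  [9,-3,-5,0],
  [9,-3,-5,0],
])

```text
time: 28.37
tcp_pos: [0.3977, 0.062, 0.3921]
eef_rot: [-0.0, 0.638, 0.77, -0.001]
ft_force: [0.5, -0.4, -0.2]
gripper_width: 0.0004
```

Run:
```python
from fit import *
im,d=shot('wrist','w9')
for n in('paddle_face','toe_end'): print(n,[(round(e['p'],2),np.round(e['at'],1)) for e in bot.pinpoint('wrist',n)[:2]])
for l in(0,.2): print(l,proj('wrist',[W2(0,.15+.037*np.sin(l-.45),.022+.037*np.cos(l-.45)),W2(0,.15-.07*np.cos(l),.022+.07*np.sin(l))])[:,::-1])
c=proj('wrist',W2(0,.1,.03))[0].astype(int)
cv2.imwrite('pics/w9c.png',cv2.resize(im[max(0,c[1]-60):c[1]+60,max(0,c[0]-80):c[0]+80,::-1],None,fx=4.5,fy=4.5))
```

```text
paddle_face [(0.92, array([257.5, 289.1])), (0.49, array([241.2, 376.6]))]
toe_end [(0.81, array([261. , 250.7]))]
0 [[260.1212 288.5099]
 [264.3834 250.0068]]
0.2 [[259.7659 293.9939]
 [262.7108 249.0331]]
```

View pics/w9c.png

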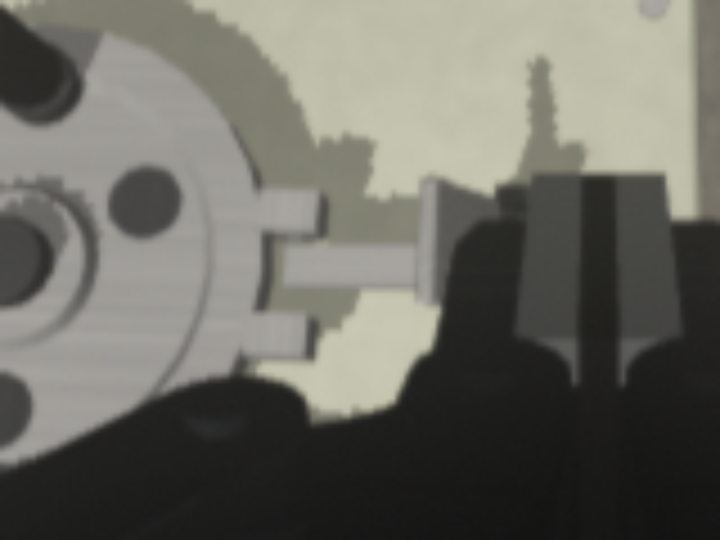

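The toe sits in the gap between the two lugs, close to centred (lugs at crop rows 210 and 335, toe at row 267). The paddle is at its locked angle and the robot is clear of everything.

```bash
python3 -c "
from station import bot
print(bot.close_job())"
```

```text
the job is handed in; nothing more can be done
None
```

The job is handed in. I flipped the paddle out to about 0.8 rad, carried the crank clockwise through one full revolution, and pushed the paddle home until it stopped at about 14 N. The clock read about 28 s.

**Last checks:**
- **Lock:** the final close-up shows the toe between the two lugs, close to centred. The paddle's position in the picture matches locked (0 rad) rather than resting on a lug (0.2 rad).
- **Wheel:** the handle was within about 1–2 mm of where it started, roughly 0.02 rad short of a full turn. That is inside the lock's 0.07 rad of play.
- **Robot:** it was clear of everything at hand-in, with about 0.5 N on the wrist. I never moved or touched the other things on the desk.

**What did not go cleanly:**
- **Open fingers on the paddle:** on the way back I lowered the gripper without closing it first, and a finger pressed on the open paddle at about 22 N. I lifted off at once, and the paddle was still at about 0.8 rad.
- **Handle nudge:** I gripped the handle once more to bring it closer to its start. It moved only about 0.4 mm, so I left it there.
- **Grip reading:** the gripper showed 18 mm on the 21 mm sleeve, but it held all the way round.

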